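# Clamp the cap in the guarded leak-test fixture and start the test

## Task

A blue cap sits in the nest of the leak-test fixture, under the clear guard. Reach through the yellow-edged window without touching the guard or its edging and press the red clamp lever all the way down so that the cap is held, then come out and press the green start button on the grey button box fully in and let it go. Only press: pick nothing up, leave the red stop button alone, and leave the cap and the other things on the bench where they are.

Things in the scene. Friction and masses are not known exactly. Their poses are not given: they have to be found in the camera images.
- clamp_handle (a joint): red-gripped lever of the toggle clamp: angle pressed down, rad. It can be 0 (fully raised) to 0.33 (level, locked down, a hard stop) and starts at 0 to 0.06. It is moved by about 3 to 5 N down on its grip and stays where it is left. As it goes down the clamp's steel arm comes down on the cap; the arm follows by itself
- handle_grip (a point): point on top of the red grip (20 mm thick, 79 mm long, its rounded end 25 mm beyond this point); moves with the lever. Axes turn with the lever: x along it towards its hinge, y level, z out of the top of the grip. Locked down, the lever is level and this point is 72 mm above the bench, 41 mm straight below the window's plane; it is pushed down about 32 mm to get there
- clamp_hinge (a point): the lever's hinge, fixed on the fixture; its level axis runs along the fixture's y. In the lever's axes it lies +100 mm in x and -14 mm in z from the grip point. It is 58 mm above the bench, 5 mm in front of the fixture's origin; axes as the fixture's
- window (a point): centre of the opening in the guard's sloped front panel, in its outer face, 113 mm above the bench, 102 mm in front of the fixture's origin. Axes: x up the slope (20 degrees above level, away from the robot), y level across, z square out. Clear opening 100 mm along x, 130 mm along y, edged by a yellow strip 8 mm wide that stands 3 mm proud. The locked grip point lies 3 mm nearer the front, on the centre line
- guard: clear guard hood with aluminium edges, fixed on the fixture: 300 mm long (x -160 to +140 mm), 200 mm wide (y -100 to +100 mm), front edge 92 mm above the bench, sloping up over 180 mm to a flat top at 158 mm. Panels 4 mm thick. Same origin and axes as the fixture. It must not be touched anywhere, its yellow edging and posts included
- fixture: leak-test fixture, bolted down: aluminium base plate 340 x 220 x 14 mm (x, y, z); origin at the centre of its underside on the bench; x points from its front (lever side, towards the robot) to its back, z up. The clamp, nest and guard are on it
- clamp_pad: black rubber pad, 22 mm across, on a sprung spindle at the tip of the clamp's steel arm; origin at the centre of its lower face. With the lever locked down it presses on the cap with about 2.5 N
- test_part: blue moulded cap, 45 mm across the bottom rim, tapering to 32 mm on top, 28 mm tall, loose; origin at the centre of its underside. It sits in the black nest inside the guard, 82 mm behind the fixture's origin and 24 mm above the bench, and must stay there
- start (a joint): travel of the green start button, m: 0 out, 0.006 fully in; a spring returns it, 5 N when fully in
- start_top (a point): centre of the top of the green start button (28 mm across, in a steel collar 44 mm across; its top stands 10 mm above the collar) when out it is 68 mm above the bench; pressed straight down; frame of the button box
- stop (a joint): travel of the red stop button, m: 0 out, 0.006 in; must not be pressed
- stop_top (a point): centre of the top of the red stop button, same size and height as the green one, 64 mm beyond it on the same box
- station: grey button box, fixed to the bench, 130 x 72 x 46 mm; origin at the centre of its underside; green button at x -32 mm, red at x +32 mm. It stands to the left or to the right of the fixture
- parts_bin: yellow open bin of caps, 130 x 100 x 45 mm, loose, on the other side of the fixture from the button box; origin at the centre of its underside
- foam_tray: white foam tray, 100 x 270 x 65 mm, loose; origin at the centre of its underside
- cap_a: blue moulded cap, 45 mm across the bottom rim, tapering to 32 mm on top, 28 mm tall, loose; origin at the centre of its underside; stands on the bench behind the button box
- cap_b: blue moulded cap, 45 mm across the bottom rim, tapering to 32 mm on top, 28 mm tall, loose; origin at the centre of its underside; stands on the bench behind the yellow bin
- marker: white marker pen with a blue cap, 135 mm long, 13 mm thick, loose, lying along its x; origin underneath its middle
- tweezers: steel tweezers, 125 mm long, 7 mm high, loose, lying along x; origin underneath the middle
- desk_box: dark wooden desk box with pens and red glasses, 140 x 210 x 40 mm, loose; origin at the centre of its underside
Mind the look-alikes: they are no part of the job. There is more than one size of the station; the one meant has the size given above.

How it is judged (in metres and radians):
On the way, in this order (a step that is already met when the one before it is completed fails the run):
1. the clamp lever is pressed all the way down and the pad bears on the cap (value of joint clamp_handle above 0.305 rad and contact force between clamp_pad and test_part above 0.5 N), for 0.2 s.
2. the green start button is pressed fully in (value of joint start above 0.0045 m), for 0.05 s.
At the end, for the whole second after the job is handed in: The clamp lever is locked down (within 0.025 rad of level), the pad presses the cap (over 0.5 N) still upright in its nest within 5 mm, the start button has been pressed in (over 4.5 mm) and is out again, and the loose things on the bench are within 20 mm of where they stood (all of step 1 and distance of test_part from where it was at the start of the episode below 0.005 m and angle between test_part's own z axis and vertical below 0.1 rad and value of joint each of start, stop below 0.0015 m and distance of each of parts_bin, foam_tray, cap_a, cap_b, marker, tweezers, desk_box from where it was at the start of the episode below 0.02 m); the robot touches nothing.
It fails at once if the guard or its yellow edging is touched (over 0.5 N) (contact force between guard and anything else above 0.5 N).
It fails at once if the start button is pressed before the clamp is down (value of joint start above 0.003 m and value of joint clamp_handle below 0.29 rad).
It fails at once if the stop button is pressed (value of joint stop above 0.003 m).
It fails at once if the cap under test is lifted or pushed out of its nest (distance of test_part from where it was at the start of the episode above 0.01 m).
It fails at once if a loose bystander is lifted, carried or pushed away (distance of any of parts_bin, foam_tray, cap_a, cap_b, marker, tweezers, desk_box from where it was at the start of the episode above 0.03 m).
It also fails if it takes over 45 s, if anything falls off the work surface, if the arm or the gripper's body presses on something with over 40 N, if the wrist force passes 120 N, or if a joint passes its speed limit or range.

## Robot

A 6-joint arm with a two-finger parallel gripper is mounted at the origin on the work surface. World frame = base frame: x ahead of the robot, y to its left, z up, the work surface at z = 0. Lengths are in m, angles in degrees, forces in N, time in s.
With the tool pointing down it reaches from about 0.25 to 0.725 m from the base axis. Payload 4 kg.
Tool frame: the origin (TCP) lies at the very end of the fingers, on their centre line; the grasp point (between the pads) lies 19 mm behind it; z points along the fingers, y is the direction in which the jaws open and shut (so a half turn about z gives the same grasp; the last joint's range is limited). The gripper opens to 85 mm and grips with 20 to 120 N. Pads are 22 mm wide; open, the fingers measure 114 mm over their backs; the gripper's body (76 mm by 85 mm) begins 54 mm behind the grasp point. The pads swing forward as they close: fully open they stand 13 mm farther back than shut.
Start: joints at [-72.594, 13.785, 0.286, 76.501, 0, 90], TCP at [0.15, -0.477, 0.231] pointing down, gripper open.
Joint ranges: [-155.79, 155.79], [-60.16, 107.12], [-62.33, 73.08], [-114, 123.19], [-81.49, 82.49], [-180, 180]. Speed limits (degrees/s): [159.86, 159.86, 180, 180, 180, 180].

## Interface

Orientations are given as [roll, pitch, yaw] about the fixed x, y, z axes, in that order (R = Rz(yaw) Ry(pitch) Rx(roll)).
In Python, from cell import manip gives the robot as it stands. The module is installed in compiled form; this text tells all that it offers.
- The arm moves only by the tool carry_out, never from a script. Its argument "motion" is a list of rows, each a list of 7 numbers: the finger opening in mm, from 0 to 85.4, then the shift along the tool's x, y, z in mm, then the turn, a rotation vector about the tool's x, y, z in rad. In form: [[jaw, tx, ty, tz, rx, ry, rz], ...]. A call has 1 to 20 rows; each row shifts and turns the pose as measured when the row begins, along the tool's axes as they then stand; what a row does not reach is not made up. A row lasts 1/12 s, in which the tool goes at most 41.7 mm and 7.16 degrees, less where a joint would pass 70% of its speed; a pose out of reach is approached as far as the arm can. A call is refused whole if a number of a shift passes 41.7 or a number of a turn 0.125, either way. A call with a gripper value outside its range is refused whole. The fingers move at their own pace and stop on an object; the grip force is fixed at half the most. Time passes only in rows, so rows that do not move let the fingers close. It gives the time, the measured TCP pose, the force and the opening at its end, in the units of the state.
- manip.get_obs(): the state, without advancing time (a new reading comes with each control period).
- manip.capture(name): name is "side" or "top" or "wrist"; returns (picture, depth): 384x512x3 uint8, red, green, blue; 384x512 float32, m along the optical axis (not along the pixel's ray), 0 where there is no reading.
- manip.get_calibration(name): a dict with "fx", "fy", "cx", "cy" (pixels), "world_to_cam" (4x4, takes a point from world to camera coordinates). Camera axes: x right, y down, z forward; pixel columns grow to the right and rows downward; lengths in m; the calibration is good to about 2 mm. A picture is of the moment at which its call begins: read the wrist's pose just before it. get_calibration takes no time and is no camera call; for the wrist camera it gives the pose at the moment of the call.
- manip.close_job(): hands the job in, once; it reports no verdict.
Trained networks look in the newest picture that a camera, given by its name, has taken for a name from the list of things; names that differ only in an ending like _2 or _b are one class to them, and where a whole thing is asked for, a point or a joint stands for the part that bears it (a point fixed in the world has none). Each returns a list of dicts, best first, with "conf" (0 to 1); they miss things now and then, are a little off and sometimes report something else, mostly with a low value. They report only what shows in the picture. A call takes as long as a camera call. They do not tell look-alikes from the thing itself.
- manip.spot_in(thing, camera): "position" ([row, column] in pixels, amid what is visible of it).
- manip.trace(thing, camera): "mask" (384x512 bool, what is visible of it) and "position" ([row, column] in pixels, amid what is visible of it).
The state is a dict: "time": time; "qpos": joint angles; "joint_vel": joint speeds; "effort": joint torques, N m; "eef_pos": TCP position; "tcp_rot": TCP orientation; "contact_force": force on the tool from outside, world axes, zero at the start; "torque": the same for the moment, N m; "width": finger opening in m.
Only numpy, scipy, OpenCV 4.12 (cv2) and the standard library are available. Lean on these libraries where they do the work, as an engineer would, in place of code of your own. Each camera call takes 0.05 s, during which the arm holds its last target. There are 200 camera calls.

## Working session

There is one attempt and no reset: what is moved stays moved. The work goes in short steps, Python scripts to look and compute and a tool call to move; the robot and the scene stay as the last step left them, time stands still between calls to the robot, and variables do not carry over. Pictures are saved under pics/ and viewed, on a budget of 10 in all, crops included, one or two more only if the job needs it, and the job is handed in when it is done.

Besides the shell and the picture viewer there is one more tool, called after "Request:" as name(argument=value, ...) on one line, values as JSON. carry_out: Moves the arm, as the interface text tells. Its arguments: {"type":"object","properties":{"motion":{"type":"array"}},"required":["motion"]}

```bash
mkdir -p pics
cat > h.py <<'E'
import numpy as np, cv2
from cell import manip
def snap(c,f=None):
    cal=manip.get_calibration(c); p,d=manip.capture(c)
    if f: cv2.imwrite('pics/'+f,p[:,:,::-1])
    return p,d,cal
def w(cal,d,r,c,z=None):
    T=np.linalg.inv(np.array(cal['world_to_cam']))
    ray=np.array([(c-cal['cx'])/cal['fx'],(r-cal['cy'])/cal['fy'],1])
    if z is None: s=d[int(round(r)),int(round(c))]
    else: s=(z-T[2,3])/(T[:3,:3]@ray)[2]
    return (T@np.append(ray*s,1))[:3]
def px(cal,P):
    q=np.array(cal['world_to_cam'])@np.append(P,1); return cal['fy']*q[1]/q[2]+cal['cy'],cal['fx']*q[0]/q[2]+cal['cx']
E
python3 - <<'E'
from h import *
np.set_printoptions(precision=3,suppress=True)
P=[]
for c in ['top','side']:
    p,d,cal=snap(c); P.append(p)
    T=np.linalg.inv(np.array(cal['world_to_cam'])); print(c,T[:3,3],T[:3,2],cal['fx'])
    for t in ['handle_grip','window','start_top','stop_top','station','fixture','guard','parts_bin','test_part']:
        for o in manip.spot_in(t,c)[:3]:
            r,cc=o['position']; print(t,round(o['conf'],2),np.round([r,cc]),w(cal,d,r,cc))
cv2.imwrite('pics/a.png',cv2.resize(np.vstack(P),(800*512*0+400,600))[:,:,::-1])
cv2.imwrite('pics/top.png',P[0][:,:,::-1]);cv2.imwrite('pics/side.png',P[1][:,:,::-1])
print(manip.get_obs())
E
```

```text
top [0.371 0.032 1.281] [ 0.138  0.001 -0.99 ] 367.7110185219305
handle_grip 0.7 [196. 264.] [ 0.515 -0.002  0.092]
window 0.66 [182. 263.] [0.554 0.001 0.138]
stop_top 0.7 [203. 168.] [0.503 0.32  0.042]
stop_top 0.65 [192. 164.] [0.538 0.33  0.067]
station 0.9 [132. 165.] [0.752 0.337 0.041]
station 0.62 [164. 203.] [0.633 0.202 0.05 ]
station 0.59 [202. 168.] [0.507 0.321 0.046]
fixture 0.85 [178. 266.] [ 0.566 -0.01   0.145]
guard 0.96 [165. 264.] [ 0.607 -0.002  0.156]
parts_bin 0.56 [204. 359.] [ 0.495 -0.337  0.002]
side [-0.551 -1.004  0.995] [ 0.621  0.593 -0.513] 496.3277081181677
handle_grip 0.7 [204. 263.] [ 0.502 -0.016  0.09 ]
window 0.76 [190. 268.] [ 0.537 -0.004  0.129]
station 0.79 [161. 243.] [0.748 0.336 0.042]
station 0.62 [184. 200.] [0.486 0.301 0.05 ]
fixture 0.56 [204. 263.] [ 0.502 -0.016  0.09 ]
guard 0.55 [199. 264.] [0.612 0.085 0.019]
guard 0.46 [204. 265.] [ 0.514 -0.012  0.084]
parts_bin 0.72 [184. 199.] [0.485 0.304 0.051]
parts_bin 0.56 [259. 342.] [ 0.512 -0.348  0.03 ]
test_part 0.74 [285. 412.] [ 0.515 -0.581  0.066]
{'time': 1.0, 'qpos': array([-72.592,  13.785,   0.287,  76.499,   0.   ,  89.999]), 'joint_vel': array([-0.012,  0.13 , -0.111, -0.01 ,  0.041,  0.038]), 'effort': array([  0.   , -37.221,  25.27 ,   0.001,  -0.   ,  -0.   ]), 'eef_pos': array([ 0.15 , -0.477,  0.231]), 'tcp_rot': array([179.996,  -0.   ,  17.409]), 'contact_force': array([-0.97 ,  0.225,  1.035]), 'torque': array([ 0.011, -0.011, -0.013]), 'width': 0.08558651703750023}
```

View pics/top.png

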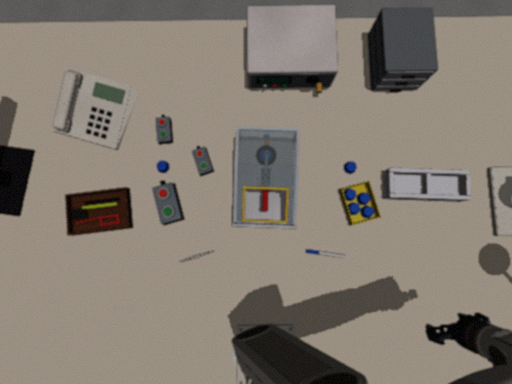

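View pics/side.png

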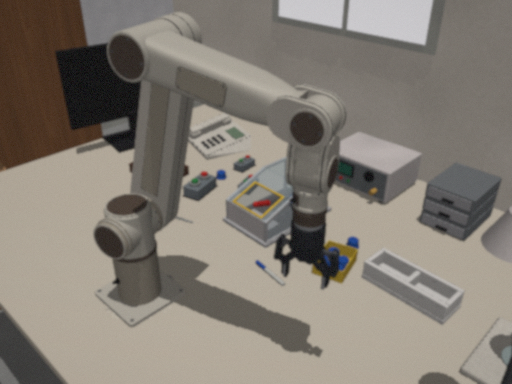

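The station candidates in the top view are at (202,168), (164,203) and (132,165). (202,168) is the large one, about 42 px long against 28 px, and it has a cap behind it at (167,163), so it fits the description. The fixture is at about (178,265) with the red grip at (200,264). The bin is on its right. Next I'll go above the fixture with the fingers shut.

Request:
carry_out(motion=[[0,0,0,-30,0,0,0.1],[0,0,0,-30,0,0,0.1],[0,0,0,-30,0,0,0.1],[0,25,-38,-10,0,0,0],[0,25,-38,-10,0,0,0],[0,25,-38,0,0,0,0],[0,25,-38,0,0,0,0],[0,25,-38,0,0,0,0],[0,25,-38,0,0,0,0],[0,25,-38,0,0,0,0],[0,25,-38,0,0,0,0],[0,25,-38,0,0,0,0],[0,25,-38,0,0,0,0],[0,0,0,0,0,0,0]])

```text
time: 2.17
eef_pos: [0.3883, -0.1268, 0.3447]
tcp_rot: [-179.9, -0.5, -1.2]
contact_force: [-0.0, -0.4, 0.4]
width: 0.0002
```

Run:
```python
from h import *
np.set_printoptions(precision=4,suppress=True)
p,d,cal=snap('wrist','w1.png'); o=manip.get_obs(); print(o['eef_pos'],o['tcp_rot'],o['width'])
T=np.linalg.inv(np.array(cal['world_to_cam'])); print(T[:3])
for t in ['handle_grip','window','start_top','guard','station']:
    for q in manip.spot_in(t,'wrist')[:3]:
        r,c=q['position']; print(t,round(q['conf'],2),np.round([r,c]),w(cal,d,r,c))
h=cv2.cvtColor(p,cv2.COLOR_RGB2HSV); m=cv2.inRange(h,(20,110,80),(35,255,255))
print(m.sum()//255); cv2.imwrite('pics/m.png',m)
```

```text
[ 0.3868 -0.1289  0.3448] [-179.9795   -0.3843   -1.3357] 0.0002608283125636557
[[-0.0224 -0.965  -0.2613  0.4549]
 [-0.9997  0.021   0.008  -0.1297]
 [-0.0023  0.2614 -0.9652  0.4881]]
handle_grip 0.68 [ 59. 148.] [ 0.5049 -0.0089  0.0973]
window 0.74 [ 20. 134.] [ 0.5343 -0.0112  0.1354]
guard 0.89 [ 23. 135.] [ 0.5329 -0.0103  0.1315]
guard 0.67 [ 59. 148.] [ 0.5051 -0.0085  0.0972]
8742
```

View pics/w1.png

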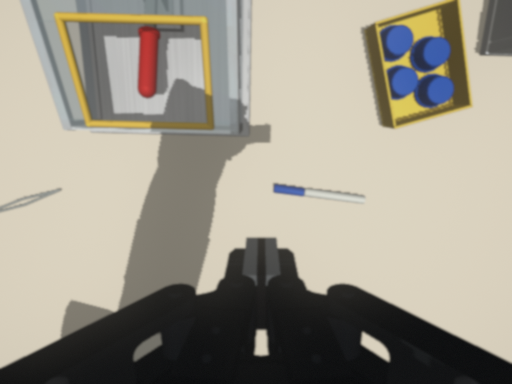

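The picture shows the window with corners at about (17,60), (20,208), (125,90) and (125,210), and the red grip from (30,148) to (95,148). The fingertips are at (240,260). I'll centre the window and measure.

Request:
carry_out(motion=[[0,3,-38,0,0,0,0],[0,3,-38,0,0,0,0],[0,3,-38,0,0,0,0],[0,3,-35,0,0,0,0],[0,0,0,0,0,0,0],[0,0,0,0,0,0,0]])

```text
time: 2.97
eef_pos: [0.4013, -0.0118, 0.3446]
tcp_rot: [-179.2, -0.4, -2.2]
contact_force: [0.1, -0.1, -0.3]
width: 0.0002
```

Run:
```python
from h import *
from scipy.spatial.transform import Rotation as R
np.set_printoptions(precision=4,suppress=True)
o=manip.get_obs(); p,d,cal=snap('wrist','w2.png'); print(o['eef_pos'],o['tcp_rot'])
for t in ['handle_grip','window','start_top','station','stop_top']:
    for q in manip.spot_in(t,'wrist')[:3]:
        r,c=q['position']; print(t,round(q['conf'],2),np.round([r,c]),w(cal,d,r,c))
h=cv2.cvtColor(p,cv2.COLOR_RGB2HSV)
m=cv2.inRange(h,(20,110,80),(35,255,255))
n,l,s,ce=cv2.connectedComponentsWithStats(m)
i=max(range(1,n),key=lambda i:s[i,2]*s[i,3]); print(s[i])
ys,xs=np.nonzero(l==i)
T=np.linalg.inv(np.array(cal['world_to_cam']))
def pts(ys,xs):
    z=d[ys,xs]; q=np.c_[(xs-cal['cx'])/cal['fx']*z,(ys-cal['cy'])/cal['fy']*z,z]; return (q@T[:3,:3].T+T[:3,3])[z>0]
P=pts(ys,xs); P=P[P[:,2]>.085]
# plane fit and rect in plane
c0=P.mean(0); u,sv,v=np.linalg.svd(P-c0); n_=v[2]*np.sign(v[2,2]); res=(P-c0)@n_; P=P[abs(res)<.003]
print('normal',n_,'slope',np.degrees(np.arccos(n_[2])),'std',res.std())
(cx,cy),(a,b),ang=cv2.minAreaRect(P[:,:2].astype(np.float32)); print('window rect xy',cx,cy,a,b,ang,'zmean',P[:,2].min(),P[:,2].max())
zc=c0[2]-(n_[0]*(cx-c0[0])+n_[1]*(cy-c0[1]))/n_[2]; print('zc',zc)
m=cv2.inRange(h,(0,130,60),(8,255,255))|cv2.inRange(h,(172,130,60),(180,255,255))
n,l,s,ce=cv2.connectedComponentsWithStats(m); i=1+s[1:,4].argmax(); ys,xs=np.nonzero(l==i); Q=pts(ys,xs)
print('red',s[i],Q.min(0),Q.max(0),Q.mean(0)); 
u,sv,v=np.linalg.svd(Q-Q.mean(0),full_matrices=False); print('axis',v[0])
# gripper in tool frame
ys,xs=np.nonzero((d>0)&(d<.30)); G=(pts(ys,xs)-o['eef_pos'])@R.from_euler('xyz',o['tcp_rot'],degrees=True).as_matrix()
for z in range(-120,10,10):
    g=G[(G[:,2]*1e3>=z)&(G[:,2]*1e3<z+10)]
    if len(g): print(z,len(g),g.min(0)[:2],g.max(0)[:2])
```

```text
[ 0.4013 -0.0118  0.3446] [-179.1951   -0.4005   -2.187 ]
handle_grip 0.49 [ 71. 256.] [ 0.503  -0.0077  0.0965]
window 0.95 [ 33. 252.] [ 0.5335 -0.0063  0.1342]
start_top 0.6 [111.   3.] [0.4718 0.3057 0.0623]
station 0.61 [ 0. 77.] [0.6039 0.2163 0.0119]
station 0.6 [93. 20.] [0.4938 0.2925 0.0443]
[ 177   26  151  112 3219]
normal [-0.3447  0.0167  0.9386] slope 20.186891915653085 std 0.001103930640258002
window rect xy 0.4867950975894928 -0.0037196502089500427 0.14479753375053406 0.10771291702985764 87.08114624023438 zmean 0.09549771984903854 0.13758352486214737
zc 0.11631316433824648
red [ 245   37   18   69 1035] [ 0.4673 -0.0156  0.0812] [0.5383 0.0049 0.1094] [ 0.5039 -0.0048  0.0971]
axis [-0.9555  0.046   0.2913]
-100 384 [ 0.0163 -0.0173] [0.0198 0.0196]
-90 8088 [ 0.0063 -0.0565] [0.0179 0.0567]
-80 11523 [-0.0034 -0.0564] [0.0178 0.0573]
-70 6193 [-0.0094 -0.0487] [0.0174 0.0502]
-60 7392 [-0.011  -0.0403] [0.0139 0.0418]
-50 2497 [-0.0128 -0.0321] [0.0138 0.0338]
-40 1066 [-0.012  -0.0124] [0.0116 0.0168]
-30 813 [ 0.0056 -0.0127] [0.0112 0.0146]
-20 666 [ 0.0056 -0.0127] [0.0111 0.0145]
-10 235 [ 0.0058 -0.0117] [0.011  0.0135]
```

View pics/w2.png

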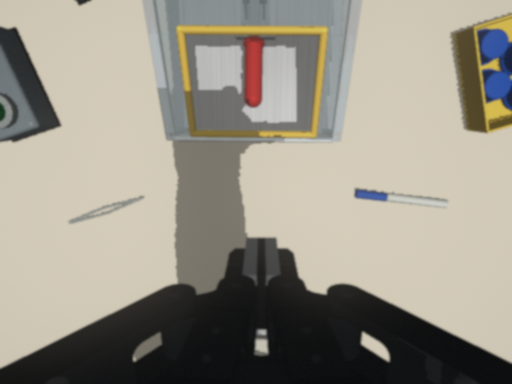

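Fixture yaw is about -2.8°, and the window centre is (0.487, -0.004, 0.116). The slope is 20.2° and the size 145×108 mm, both as they should be. The press point is (0.486, -0.004). Station green is near (0.472, 0.306).

Request:
carry_out(motion=[[0,40,-6,0,-0.007,-0.004,0.01],[0,40,-6,0,-0.007,-0.003,0],[0,6,0,40,0,0,0],[0,0,0,40,0,0,0],[0,0,0,40,0,0,0],[0,0,0,40,0,0,0],[0,0,0,0,0,0,0],[0,0,0,0,0,0,0],[0,0,0,0,0,0,0]])

```text
time: 4.02
eef_pos: [0.4955, -0.0205, 0.184]
tcp_rot: [-179.5, -0.6, -2.6]
contact_force: [0.4, 1.3, 1.1]
width: -0.0002
```

Request:
carry_out(motion=[[0,-9,-16.5,0,-0.009,-0.01,0],[0,0,0,0,0,0,0],[0,0,0,0,0,0,0],[0,0,0,0,0,0,0]])

```text
time: 4.35
eef_pos: [0.4917, -0.0135, 0.1932]
tcp_rot: [-179.6, -0.9, -1.8]
contact_force: [0.2, -0.9, 0.8]
width: -0.0
```

Run:
```python
from h import *
np.set_printoptions(precision=4,suppress=True)
o=manip.get_obs(); print(o['eef_pos'],o['tcp_rot'],o['contact_force'])
p,d,cal=snap('wrist','w3.png'); print(px(cal,[.484,-.0036,.072]),px(cal,[.487,-.0037,.113]),px(cal,o['eef_pos']))
h=cv2.cvtColor(p,cv2.COLOR_RGB2HSV)
m=cv2.inRange(h,(0,130,60),(8,255,255))|cv2.inRange(h,(172,130,60),(180,255,255))
n,l,s,ce=cv2.connectedComponentsWithStats(m); i=1+s[1:,4].argmax(); ys,xs=np.nonzero(l==i)
Q=np.array([w(cal,d,y,x) for y,x in zip(ys,xs)]);print(s[i],Q.min(0),Q.max(0),Q.mean(0))
```

```text
[ 0.4917 -0.0135  0.1932] [-179.5763   -0.9216   -1.7894] [ 0.2295 -0.946   0.796 ]
(np.float64(201.12704186078898), np.float64(248.8495181484354)) (np.float64(212.80241931378293), np.float64(246.33403545854122)) (np.float64(254.95152749640928), np.float64(258.6091462459764))
[ 236  150   25   85 1939] [ 0.4673 -0.0177  0.0846] [0.5572 0.0049 0.3372] [ 0.4993 -0.0046  0.099 ]
```

View pics/w3.png

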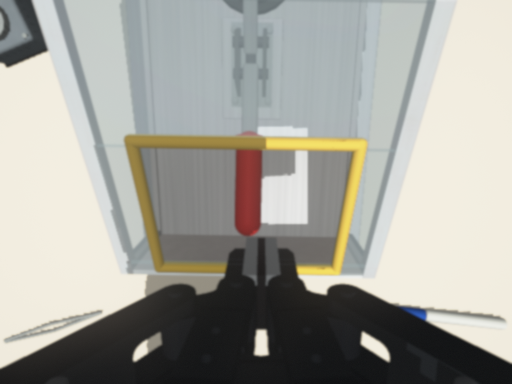

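Request:
carry_out(motion=[[0,-5,-9,0,0,-0.01,0]])

```text
time: 4.48
eef_pos: [0.4881, -0.0092, 0.1945]
tcp_rot: [-179.4, -0.5, -1.4]
contact_force: [0.1, 0.1, 0.4]
width: -0.0001
```

Request:
carry_out(motion=[[0,0,0,0,0,0,0]])

```text
time: 4.57
eef_pos: [0.4879, -0.0087, 0.1953]
tcp_rot: [-179.3, -0.6, -1.4]
contact_force: [0.8, -1.4, 0.4]
width: 0.0003
```

Request:
carry_out(motion=[[0,0,0,0,0,0,0]])

```text
time: 4.65
eef_pos: [0.4881, -0.0085, 0.1957]
tcp_rot: [-179.3, -0.6, -1.4]
contact_force: [0.8, -0.2, 0.5]
width: 0.0
```

Request:
carry_out(motion=[[0,-2,-6,10,0,0,0.01],[0,0,-1,15,0,0,0],[0,0,0,15,0,0,0],[0,0,0,10,0,0,0],[0,0,0,2,0,0,0],[0,0,0,0,0,0,0]])

```text
time: 5.15
eef_pos: [0.4877, -0.0068, 0.1432]
tcp_rot: [-179.0, -0.8, -1.4]
contact_force: [0.2, -0.9, 1.0]
width: 0.0002
```

Request:
carry_out(motion=[[0,-2,-4,8,-0.015,-0.01,0.01],[0,-1,-2,10,-0.01,-0.01,0.01],[0,0,0,8,0,0,0],[0,0,0,0,0,0,0]])

```text
time: 5.48
eef_pos: [0.4856, -0.0135, 0.1166]
tcp_rot: [-180.0, 0.3, -1.6]
contact_force: [-0.4, -0.6, 1.1]
width: -0.0004
```

Request:
carry_out(motion=[[0,0,-8,0,0,0,0],[0,0,-6,0,0,0,0],[0,0,-2,0,0,0,0],[0,0,0,0,0,0,0]])

```text
time: 5.82
eef_pos: [0.4859, -0.0051, 0.1163]
tcp_rot: [-179.6, 0.4, -0.9]
contact_force: [-0.1, 0.1, 0.2]
width: 0.0002
```

Request:
carry_out(motion=[[0,0,-2,8,0,0,0],[0,0,0,10,0,0,0],[0,0,0,10,0,0,0],[0,0,0,8,0,0,0],[0,0,0,3,0,0,0]])

```text
time: 6.23
eef_pos: [0.4876, -0.0034, 0.0779]
tcp_rot: [-179.5, -0.0, -0.7]
contact_force: [-1.2, 0.1, 2.7]
width: -0.0001
```

Request:
carry_out(motion=[[0,0,0,5,0,0,0],[0,0,0,4,0,0,0],[0,0,0,3,0,0,0]])

```text
time: 6.48
eef_pos: [0.4872, -0.0033, 0.0714]
tcp_rot: [-179.5, -0.1, -0.7]
contact_force: [-11.4, -0.0, 33.0]
width: 0.0004
```

Hard stop reached at z 71.4 mm with 33 N. I'll hold there, then lift.

Request:
carry_out(motion=[[0,0,0,1,0,0,0],[0,0,0,1,0,0,0],[0,0,0,0,0,0,0]])

```text
time: 6.73
eef_pos: [0.4886, -0.0033, 0.0723]
tcp_rot: [-179.5, -0.4, -0.7]
contact_force: [0.2, 0.9, 0.3]
width: -0.0
```

Request:
carry_out(motion=[[0,0,0,-6,0,0,0],[0,0,0,-10,0,0,0],[0,0,0,-15,0,0,0],[0,0,0,-15,0,0,0]])

```text
time: 7.07
eef_pos: [0.4855, -0.0037, 0.1164]
tcp_rot: [-179.5, 0.1, -0.7]
contact_force: [0.5, -0.3, -0.8]
width: -0.0
```

Request:
carry_out(motion=[[0,0,0,-20,0,0,0],[0,0,0,-30,0,0,0],[0,0,0,-35,0,0,0],[0,-20,-5,-35,0,0,0],[0,-20,-20,-20,0,0,0],[0,-20,-20,0,0,0,0],[0,0,-10,0,0,0,0],[0,0,0,0,0,0,0],[0,0,0,0,0,0,0]])

```text
time: 7.82
eef_pos: [0.4265, 0.021, 0.2723]
tcp_rot: [-178.0, -0.4, 1.5]
contact_force: [0.5, 0.0, 0.5]
width: -0.0001
```

Run:
```python
from h import *
np.set_printoptions(precision=4,suppress=True)
o=manip.get_obs(); print(o['eef_pos'],o['tcp_rot'],o['time'])
p,d,cal=snap('wrist','w4.png')
h=cv2.cvtColor(p,cv2.COLOR_RGB2HSV)
m=cv2.inRange(h,(0,130,60),(8,255,255))|cv2.inRange(h,(172,130,60),(180,255,255))
n,l,s,ce=cv2.connectedComponentsWithStats(m)
for i in range(1,n):
    if s[i,4]<150: continue
    ys,xs=np.nonzero(l==i)
    Q=np.array([w(cal,d,y,x) for y,x in zip(ys,xs)]);print(s[i],np.percentile(Q,3,axis=0),np.percentile(Q,97,axis=0),Q.mean(0))
for t in ['start_top','station','stop_top','handle_grip']:
    for q in manip.spot_in(t,'wrist')[:3]:
        r,c=q['position']; print(t,round(q['conf'],2),np.round([r,c]),w(cal,d,r,c))
```

```text
[0.4265 0.021  0.2723] [-178.0209   -0.4057    1.465 ] 7.8167
[ 283   59   26   80 1363] [ 0.464  -0.0124  0.0675] [0.5313 0.0046 0.074 ] [ 0.4993 -0.0037  0.0727]
station 0.91 [97. 17.] [0.4938 0.2914 0.0452]
handle_grip 0.57 [ 95. 293.] [ 0.5026 -0.0026  0.0728]
```

View pics/w4.png

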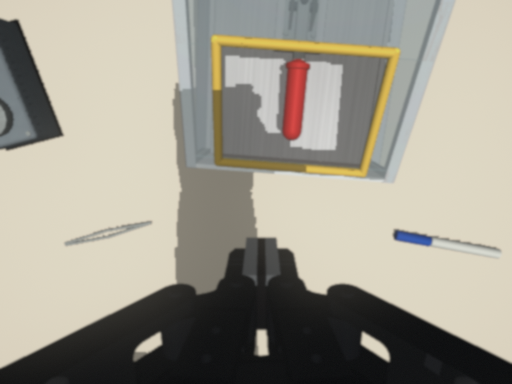

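The lever is level: the grip top is at z about 0.073 along its whole length, so the clamp is locked. Next is the button box, whose left edge shows at (97,17).

Request:
carry_out(motion=[[0,-5,-30,0,0,0,0],[0,-5,-38,0,0,0,0],[0,-5,-38,0,0,0,0],[0,-5,-38,0,0,0,0],[0,0,-38,0,0,0,0],[0,0,-38,0,0,0,0],[0,0,-30,0,0,0,0],[0,0,-10,0,0,0,0],[0,0,0,0,0,0,0],[0,0,0,0,0,0,0]])

```text
time: 8.9
eef_pos: [0.3922, 0.1397, 0.293]
tcp_rot: [-170.3, 0.4, 12.6]
contact_force: [-0.7, 0.2, 0.4]
width: 0.0003
```

Run:
```python
from h import *
np.set_printoptions(precision=4,suppress=True)
o=manip.get_obs(); print(o['eef_pos'],o['tcp_rot'],o['time'])
p,d,cal=snap('wrist','w5.png')
h=cv2.cvtColor(p,cv2.COLOR_RGB2HSV)
for nm,m in [('red',cv2.inRange(h,(0,130,60),(8,255,255))|cv2.inRange(h,(172,130,60),(180,255,255))),('green',cv2.inRange(h,(45,90,30),(90,255,255)))]:
  n,l,s,ce=cv2.connectedComponentsWithStats(m)
  for i in range(1,n):
    if s[i,4]<100: continue
    ys,xs=np.nonzero(l==i)
    Q=np.array([w(cal,d,y,x) for y,x in zip(ys,xs)]);Q=Q[Q[:,2]>Q[:,2].max()-.004];print(nm,s[i],np.percentile(Q,2,axis=0),np.percentile(Q,98,axis=0),Q.mean(0))
for t in ['start_top','station','stop_top']:
    for q in manip.spot_in(t,'wrist')[:3]:
        r,c=q['position']; print(t,round(q['conf'],2),np.round([r,c]),w(cal,d,r,c))
```

```text
[0.3922 0.1397 0.293 ] [-170.3181    0.379    12.6191] 8.9
red [  0  24  42  32 752] [0.4646 0.1303 0.4334] [0.4646 0.1303 0.4334] [0.4646 0.1303 0.4334]
red [ 445   54   52   81 1661] [0.4646 0.1303 0.4334] [0.4646 0.1303 0.4334] [0.4646 0.1303 0.4334]
green [139  38  24  26 485] [0.4646 0.1303 0.4334] [0.4646 0.1303 0.4334] [0.4646 0.1303 0.4334]
start_top 0.91 [ 50. 154.] [0.4744 0.3146 0.0675]
start_top 0.43 [ 85. 472.] [ 0.5068 -0.0021  0.0723]
station 0.72 [ 42. 165.] [0.4853 0.3081 0.0588]
```

View pics/w5.png

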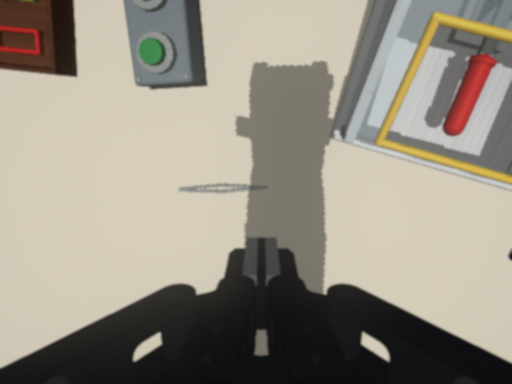

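Green button at (50,154), red stop above it at (0,150), partly out of view. The green top measures (0.474, 0.315, 0.0675), which agrees with 68 mm. I'll straighten the tilt and go towards it.

Request:
carry_out(motion=[[0,0,-10,0,-0.06,0,0],[0,0,-20,0,-0.06,0,0],[0,0,-20,0,-0.05,0,0],[0,5,-20,0,0,0,0],[0,0,0,0,0,0,0],[0,0,0,0,0,0,0],[0,0,0,0,0,0,0]])

```text
time: 9.68
eef_pos: [0.3987, 0.138, 0.2984]
tcp_rot: [-177.0, 0.6, 17.0]
contact_force: [0.8, 0.1, -0.6]
width: 0.0001
```

Request:
carry_out(motion=[[0,20,-24,0,-0.02,0,0],[0,20,-24,0,-0.02,0,0],[0,20,-24,0,-0.02,0,0],[0,20,-24,0,-0.02,0,0],[0,10,-20,0,-0.02,0,0],[0,0,0,0,0,0,0],[0,0,0,0,0,0,0]])

```text
time: 10.27
eef_pos: [0.4747, 0.2038, 0.3001]
tcp_rot: [-179.1, 0.8, 22.8]
contact_force: [-0.1, -0.0, -0.5]
width: -0.0001
```

Request:
carry_out(motion=[[0,8,-28,15,-0.01,0,0],[0,8,-28,15,-0.01,0,0],[0,8,-28,15,-0.01,0,0],[0,8,-28,15,-0.01,0,0],[0,5,-10,15,0,0,0],[0,0,0,0,0,0,0],[0,0,0,0,0,0,0]])

```text
time: 10.85
eef_pos: [0.4821, 0.2675, 0.2259]
tcp_rot: [-178.3, 0.9, 28.1]
contact_force: [-0.4, -0.1, -0.9]
width: -0.0002
```

Request:
carry_out(motion=[[0,4,-20,10,-0.01,0,0],[0,4,-20,15,-0.01,0,0],[0,3,-14,15,0,0,0],[0,0,0,5,0,0,0],[0,0,0,0,0,0,0]])

```text
time: 11.27
eef_pos: [0.4797, 0.2953, 0.185]
tcp_rot: [-178.1, 0.5, 30.6]
contact_force: [0.6, -0.7, 0.1]
width: -0.0
```

Run:
```python
from h import *
np.set_printoptions(precision=4,suppress=True)
o=manip.get_obs(); print(o['eef_pos'],o['tcp_rot'],o['time'])
p,d,cal=snap('wrist','w6.png')
h=cv2.cvtColor(p,cv2.COLOR_RGB2HSV)
for nm,m in [('red',cv2.inRange(h,(0,130,60),(8,255,255))|cv2.inRange(h,(172,130,60),(180,255,255))),('green',cv2.inRange(h,(45,90,30),(90,255,255)))]:
  n,l,s,ce=cv2.connectedComponentsWithStats(m)
  for i in range(1,n):
    if s[i,4]<100: continue
    ys,xs=np.nonzero(l==i)
    Q=np.array([w(cal,d,y,x) for y,x in zip(ys,xs)]);Q=Q[abs(Q[:,2]-.068)<.005]
    if len(Q): print(nm,s[i],Q.min(0),Q.max(0),Q.mean(0))
for t in ['start_top','stop_top']:
    for q in manip.spot_in(t,'wrist')[:3]:
        r,c=q['position']; print(t,round(q['conf'],2),np.round([r,c]),w(cal,d,r,c))
```

```text
[0.4797 0.2953 0.185 ] [-178.0653    0.5211   30.6167] 11.2667
red [ 238   81   35   36 1005] [0.5216 0.3239 0.0657] [0.5474 0.3494 0.0706] [0.5346 0.3366 0.0682]
green [219 163  32  33 827] [0.461  0.307  0.0634] [0.4862 0.3321 0.0699] [0.4741 0.3198 0.068 ]
start_top 0.66 [180. 234.] [0.4734 0.3197 0.0687]
stop_top 0.98 [ 99. 254.] [0.5339 0.3367 0.0683]
```

View pics/w6.png

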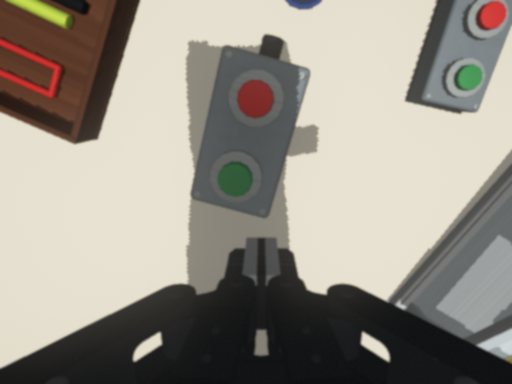

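The large box fills the middle of the picture: green at (180,234), red at (99,254). Their measured spacing is 63 mm against 64 stated, and both are at z 0.068. Green is (0.474, 0.320). The small look-alike is at upper right.

Request:
carry_out(motion=[[0,3,-10,10,0,0,0],[0,3,-10,15,0,0,0],[0,2,-6,15,0,0,0],[0,0,-2,10,0,0,0],[0,0,0,3,0,0,0],[0,0,0,0,0,0,0]])

```text
time: 11.92
eef_pos: [0.4825, 0.3158, 0.1363]
tcp_rot: [-177.3, -0.3, 31.8]
contact_force: [0.6, 0.0, 0.7]
width: -0.0001
```

Request:
carry_out(motion=[[0,-5,-6,8,0,0,0],[0,-2,-4,12,0,0,0],[0,0,0,12,0,0,0],[0,0,0,8,0,0,0],[0,0,0,0,0,0,0]])

```text
time: 12.33
eef_pos: [0.4759, 0.319, 0.0992]
tcp_rot: [-177.1, -0.7, 32.3]
contact_force: [0.0, -0.2, 0.4]
width: 0.0
```

Request:
carry_out(motion=[[0,-1,-1,8,0,0,0],[0,0,0,10,0,0,0],[0,0,0,8,0,0,0],[0,0,0,6,0,0,0],[0,0,0,4,0,0,0]])

```text
time: 12.75
eef_pos: [0.4772, 0.3213, 0.0636]
tcp_rot: [-177.0, -1.1, 32.4]
contact_force: [-0.6, -0.7, 4.8]
width: 0.0002
```

Request:
carry_out(motion=[[0,0,0,4,0,0,0],[0,0,0,3,0,0,0],[0,0,0,1,0,0,0]])

```text
time: 13.0
eef_pos: [0.4774, 0.3213, 0.0628]
tcp_rot: [-177.0, -1.2, 32.4]
contact_force: [-2.3, -1.3, 4.7]
width: -0.0003
```

Request:
carry_out(motion=[[0,0,0,4,0,0,0],[0,0,0,5,0,0,0]])

```text
time: 13.17
eef_pos: [0.478, 0.3216, 0.0614]
tcp_rot: [-177.0, -1.5, 32.4]
contact_force: [-13.4, -11.6, 44.8]
width: 0.0
```

Fully in, with the hard stop at 45 N. Now I'll release and withdraw.

Request:
carry_out(motion=[[0,0,0,-3,0,0,0],[0,0,0,-12,0,0,0],[0,0,0,-20,0,0,0],[0,0,0,-30,0,0,0],[0,-5,0,-30,0,0,0],[0,-10,0,-30,0,0,0],[0,-15,0,-20,0,0,0],[0,-20,0,0,0,0,0],[0,-20,0,0,0,0,0],[0,0,0,0,0,0,0],[0,0,0,0,0,0,0],[0,0,0,0,0,0,0]])

```text
time: 14.17
eef_pos: [0.4191, 0.2753, 0.215]
tcp_rot: [-176.9, -2.0, 32.4]
contact_force: [0.9, 0.2, 0.0]
width: 0.0001
```

Run:
```python
from h import *
np.set_printoptions(precision=4,suppress=True)
o=manip.get_obs(); print(o['eef_pos'],o['contact_force'],o['time'],abs(o['joint_vel']).max())
for c in ['wrist','top']:
    p,d,cal=snap(c,'end_%s.png'%c)
    h=cv2.cvtColor(p,cv2.COLOR_RGB2HSV)
    for nm,m in [('red',cv2.inRange(h,(0,130,60),(8,255,255))|cv2.inRange(h,(172,130,60),(180,255,255))),('green',cv2.inRange(h,(45,90,30),(90,255,255)))]:
      n,l,s,ce=cv2.connectedComponentsWithStats(m)
      for i in range(1,n):
        if s[i,4]<30: continue
        ys,xs=np.nonzero(l==i)
        Q=np.array([w(cal,d,y,x) for y,x in zip(ys,xs) if d[y,x]>0])
        if len(Q): print(c,nm,s[i],np.median(Q,axis=0),Q.min(0)[2],Q.max(0)[2])
```

```text
[0.4191 0.2753 0.215 ] [0.934  0.1641 0.0154] 14.1667 0.7206247800080634
wrist red [ 26   0  76  37 996] [0.4412 0.5142 0.0141] 0.004441663178258837 0.017189523629153602
wrist red [267   8  33  37 947] [0.5339 0.3362 0.0683] 0.06560901897113414 0.0710512548066376
wrist green [472   4  24  24 449] [0.6307 0.2043 0.0473] 0.04462863827621738 0.04967398262452544
wrist green [245  90  30  32 750] [0.4731 0.3195 0.0682] 0.06603519572679623 0.07053386503876313
top red [159 189   8   8  49] [0.5337 0.335  0.0678] 0.057854638353143084 0.07318786276377165
top red [262 191   6  23 117] [ 0.5022 -0.003   0.071 ] 0.06338867114859403 0.07697969899315327
top red [ 75 218  19   7  56] [0.4474 0.619  0.0079] -0.00024402332216766354 0.022092267632299656
```

View pics/end_top.png

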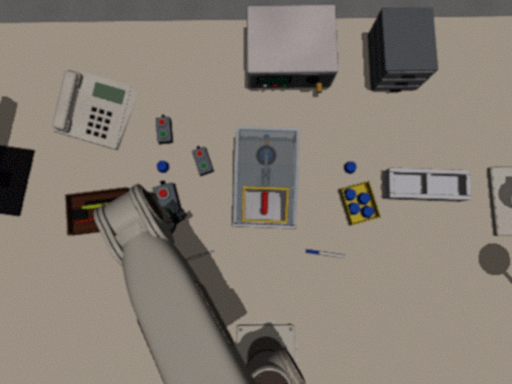

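The top view shows the lever grip level (z 0.071) and the loose things where they were. The start button is back out at 0.068 and the arm is clear.

```bash
python3 -c "
from cell import manip
print(manip.close_job())"
```

```text
the job is handed in; nothing more can be done
None
```

The clamp lever is locked down, the green start button was pressed fully in and let go, and the job is handed in. The hand-in gave no verdict.

- **Clamp lever:** I reached through the window with the fingers shut and pressed the lever to its hard stop (33 N, tip at z 71.4 mm). Afterwards the red grip measured level, 71–73 mm above the bench, against the stated 72 mm.
- **Start button:** I pressed the green button on the large grey box to its hard stop (45 N, about 6 mm of travel). It then measured 68 mm again, so it is back out. The red stop button stayed at 68 mm.
- **Surroundings:** The last top view shows the bench things where they were. The part of the desk box area under the arm was hidden, and the marker, tweezers, trays and caps were compared by eye, not measured. No force showed on the way through the window apart from the press itself. The arm ended clear of everything at about 14 s.
- **Not checked directly:** I did not measure the pad force on the cap; I infer it from the lever being level.
- **Disagreements:** The arm followed small commands imprecisely, with y off by up to about 10 mm and tool tilt up to 10° in free space. I corrected this before each press. The first rough estimate of the green button was about 15 mm off, and the close-up replaced it.

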